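# Guard a bottle behind a lift-off gate

## Task

Stand the screw-capped bottle upright inside the three-sided guard bay first. Then lift the gate out of its slotted stand, lower both of its knuckles fully down onto the bay's two upright pintle pins with the gate standing open, swing it fully shut under the keeper lip, and turn the catch arm fully across the front of the gate. Leave the open beaker and the conical flask standing where they are, and do not tip the bottle over.

Things in the scene. Friction and masses are not known exactly. Their poses are not given: they have to be found in the camera images.
- bottle: round clear glass bottle with a screw cap, 68 mm diameter, 132 mm tall in all; the cap is 41 mm in diameter, from 108 to 132 mm above the underside; loose, upright; origin at the centre of its underside, z up. A tall basket rack stands behind it and a fixed tank with a 180 mm high lid to its left: carry it over the tank or in front of it, on the robot's side
- beaker_open: bystander: open straight-sided glass beaker without a cap, 69 mm diameter, 90 mm tall; it and the bottle may stand in either of two places; origin at the centre of its underside
- flask_side: bystander: conical glass flask, 68 mm across, 101 mm tall; origin at the centre of its underside
- bay: fixed guard bay, grey walls at back and both sides (tops 95 mm high), open at the top and front; position and yaw vary. Origin on the worktop under its centre; front faces its own -x, +y is its left seen from the robot. Hinge post (16 mm square, 128 mm tall) at x -60, y +80 mm carries two upright pintle pins on one axis at x -80, y +80 mm; catch post at x -67, y -80 mm
- pin_low (a point): root of the lower pintle pin, on its bracket's top, 25 mm above the worktop. The pin is 8 mm in diameter and rises 22 mm, its last 8 mm tapering to 3 mm; the bracket is 10 mm thick and 18 mm wide
- pin_up (a point): root of the upper pintle pin, the same, straight above at 105 mm
- catch (a joint): catch arm on an upright pivot: 0 = points straight out of the bay's front (-x of the bay), 1.57 (its stop) = lies across the front of the shut gate, turning clockwise from above; negative = points outward to the bay's right; starts between -0.5 and 0.2. Stays where left; about 1 N at the knob moves it
- catch_pivot (a point): top of the catch arm's pivot, at x -94, y -105, z 126 mm of the bay
- catch_knob (a point): top of the upright black knob on the catch arm, 14 mm in diameter, 38 mm tall above the arm (z 124 to 162 mm over the worktop), 55 mm from the pivot
- gate_stand: fixed stand 80 x 110 mm with two upright grey cheeks 46 mm tall; the gate stands on edge in the slot between them (slot along the stand's y, floor 10 mm above the worktop)
- gate: loose grey gate, 0.3 kg: panel 8 mm thick (x), 146 mm wide (y -80 to +66), 120 mm tall, two steel knuckles beside its +y edge, a black grip tab on its top. Starts upright in the stand, +y edge away from the robot. Origin under the panel, 80 mm from the knuckle axis; x normal to the panel, y to the knuckles, z up. Centre of mass near y 0
- gate_grip (a point): grip point in the black tab at the top of the gate (gate x 0, y 2, z 150 mm); tab 12 mm thick, 50 mm long, from z 118 to 165 mm
- knuckle_low (a point): centre of the bottom end of the lower knuckle's bore (gate x 0, y 80, z 13 mm); knuckle 20 mm outside diameter, 20 mm tall, bore 12 mm through. Fully hung, this point meets pin_low
- knuckle_up (a point): the same of the upper knuckle (gate x 0, y 80, z 93 mm). Fully hung, it meets pin_up. Coming in from the side with the gate raised 30 to 40 mm above its hung height, the knuckles clear both the pin tips and the upper bracket
- bay_floor (a point): centre of the bay's floor, 6 mm above the worktop; clear inside 60 mm to front and back and 65 mm to either side
- keeper (a point): middle of the underside (139 mm high) of the keeper lip, 34 x 26 mm, 7 mm thick, on the catch post. It overhangs the free end of the shut gate, so the gate can only be lowered on while open (0.5 rad or more) and then swung in under it; the shut gate stops against the catch post
- shut_mark (a point): where the gate's origin is when hung and shut (bay x -80, y 0, z 12 mm); the gate's yaw is then the bay's. Opening turns it about the pins clockwise seen from above: gate yaw = bay yaw - opening angle; at 1.57 it points straight out of the front

How it is judged:
On the way, in this order (a step that is already met when the one before it is completed fails the run):
1. the bottle stands upright on the bay's floor, inside its walls, let go (x of bottle in the frame of bay between -0.04 and 0.034 m and y of bottle in the frame of bay between -0.038 and 0.038 m and height (world z) of bottle below 0.012 m and angle between bottle's own z axis and vertical below 0.1 rad and linear speed of bottle below 0.03 m/s and contact force between the fingers and bottle below 0.1 N), for 0.2 s.
2. the gate is fully down on both pins while it stands open by 0.35 rad or more (distance between knuckle_low and pin_low below 0.006 m and distance between knuckle_up and pin_up below 0.006 m and angle between the y axis of gate and the y axis of bay, either way round above 0.35 rad), for 0.2 s.
3. the hung gate is swung shut (distance between knuckle_low and pin_low below 0.006 m and distance between knuckle_up and pin_up below 0.006 m and angle between the y axis of gate and the y axis of bay, either way round below 0.1 rad and y of gate in the frame of bay between -0.02 and 0.02 m), for 0.2 s.
At the end, for the whole second after the job is handed in: Bottle upright (0.1 rad) on the bay floor inside its walls; each knuckle within 6 mm of its pin root; gate shut (within 0.1 rad); catch joint over 1.35 rad; gate and bottle at rest; beaker and flask within 30 mm of their start (all of step 3 and x of bottle in the frame of bay between -0.04 and 0.034 m and y of bottle in the frame of bay between -0.038 and 0.038 m and height (world z) of bottle below 0.012 m and angle between bottle's own z axis and vertical below 0.1 rad and value of joint catch above 1.35 rad and linear speed of each of gate, bottle below 0.02 m/s and distance of each of beaker_open, flask_side from where it was at the start of the episode below 0.03 m); the robot touches nothing.
It fails at once if the bottle is tipped over (angle between bottle's own z axis and vertical above 0.7 rad).
It fails at once if the beaker is knocked over or moved more than 30 mm (distance of beaker_open from where it was at the start of the episode above 0.03 m or angle between beaker_open's own z axis and vertical above 0.3 rad).
It fails at once if the flask is knocked over or moved more than 30 mm (distance of flask_side from where it was at the start of the episode above 0.03 m or angle between flask_side's own z axis and vertical above 0.3 rad).
It also fails if it takes over 72 s, if anything falls off the work surface, if the arm or the gripper's body presses on something with over 40 N, if the wrist force passes 120 N, or if a joint passes its speed limit or range.

## Robot

A 7-joint arm with a two-finger parallel gripper is mounted at the origin on a cart in front of the work surface, level with it; the furniture and walls round the work are solid. World frame = base frame: x ahead of the robot, y to its left, z up, the work surface at z = 0. Lengths are in m, angles in rad, forces in N, time in s.
With the tool pointing down it reaches from about 0.4 to 0.85 m from the base axis. Payload 10.4 kg.
Tool frame: the origin (TCP) lies on the centre line of the jaws, within the pads' length; the fingertips stand 22 mm ahead of it and the grasp point (between the pads) lies 3 mm ahead of it; z points along the fingers, y is the line along which they close (so a half turn about z gives the same grasp; the last joint's range is limited). The gripper opens to 87 mm and grips with 3 to 60 N. Pads are 19 mm wide; open, the fingers measure 117 mm over their backs; the gripper's body (75 mm by 190 mm) begins 51 mm behind the grasp point.
Start: joints at [-1.272, 0.332, -0.065, 1.46, 0.022, 1.35, -0.088], TCP at [0.198, 0.593, 0.245] pointing down, gripper open.
Joint ranges: [-2.6, 2.6], [-0.5, 2.12], [-1.47, 1.34], [0.16, 2.42], [-1.27, 4.41], [0.06, 2.06], [-2.6, 2.6]. Speed limits (rad/s): [2.22, 2.22, 2.79, 2.79, 3.14, 3.14, 3.14].

## Interface

Orientations are given as a unit quaternion [x, y, z, w].
In Python, from bench import r gives the robot as it stands.
- The arm moves only by the tool send_path, called after "Emit:" by a JSON object that holds its "fn" and its "kwargs", one argument or row to a line. Schema: {"type":"object","properties":{"steps":{"type":"string"},"grip_n":{"type":"number"},"only":{"type":"string"},"quiet":{"type":"boolean"},"lines":{"type":"string"}},"required":["steps"],"additionalProperties":false}. steps is a string of 1 to 12 rows, parted by a bar, with the numbers parted by commas; each row has 5 numbers: dx, dy, dz in units of 100 mm, then a turn about the tool's z in rad, then the finger opening in m; each row is the pose to reach, as a shift and turn from the pose commanded when the call began, along the tool's axes at that moment; what a row does not reach only later rows make up. A row lasts 1/10 s, in which the tool goes at most 0.05 m and 0.15 rad, less where a joint would pass 70% of its speed; a pose out of reach is approached as far as the arm can. The fingers move at their own pace and stop on an object; grip_n is the grip in N (left out, the last holds). Time passes only in rows, so rows that do not move let the fingers close. The tool returns the time, the measured TCP pose, the force, the opening and the grip force at its end. only (a regular expression) keeps the lines of the reply that match it, lines (a string "A,B") keeps lines A to B, and quiet returns only ok. Input that does not fit is refused with a message, and nothing moves.
- r.read_state(): the state, without advancing time (a new reading comes with each control period).
- r.camera(name): name is "scene" or "side" or "wrist"; returns a dict with "img" (480x640x3 uint8, red, green, blue), "fx", "fy", "cx", "cy" (pixels), "pose" (4x4, takes a point from camera to world coordinates). Camera axes: x right, y down, z forward; pixel columns grow to the right and rows downward; lengths in m; the calibration is good to about 2 mm. A picture is of the moment at which its call begins. There is no depth.
- r.close_job(): hands the job in; it is judged then, once.
The state is a dict: "time": time; "joint_positions": joint angles; "joint_vel": joint speeds; "joint_torque": joint torques, N m; "ee_pos": TCP position; "eef_rot": TCP orientation; "ft_force": force on the tool from outside, world axes, zero at the start; "torque": the same for the moment, N m; "width": finger opening in m; "grip_force": force on a finger pad.
Only numpy, scipy, OpenCV 4.12 (cv2) and the standard library are available. Lean on these libraries where they do the work, as an engineer would, in place of code of your own. Each camera call takes 0.05 s, during which the arm holds its last target. There are 200 camera calls.

## Working session

There is one attempt and no reset: what is moved stays moved. The work goes in short steps, Python scripts to look and compute and a tool call to move; the robot and the scene stay as the last step left them, time stands still between calls to the robot, and variables do not carry over. Pictures are saved under pics/ and viewed, at most 10 in all, crops included, and the job is handed in when it is done.

```bash
ls; mkdir -p pics
```

Run:
```python
from bench import r
import cv2,json,numpy as np
s=r.read_state();print({k:np.round(v,3) for k,v in s.items()})
for n in ["scene","side","wrist"]:
    c=r.camera(n);cv2.imwrite(f"pics/{n}0.png",c["img"][:,:,::-1])
    print(n,c["fx"],c["fy"],c["cx"],c["cy"],np.round(c["pose"],4).tolist())
```

```text
bench.py
pics
{'time': np.float64(0.0), 'joint_positions': array([-1.272,  0.333, -0.065,  1.461,  0.022,  1.35 , -0.089]), 'joint_vel': array([-0.,  0.,  0., -0.,  0.,  0., -0.]), 'joint_torque': array([-0.0000e+00, -6.2323e+01,  2.5000e-02, -3.8991e+01, -6.1000e-02,
        3.9000e-02,  0.0000e+00]), 'ee_pos': array([0.198, 0.593, 0.244]), 'eef_rot': array([ 0.16 ,  0.987, -0.001, -0.   ]), 'ft_force': array([-0.428, -0.137,  1.35 ]), 'torque': array([ 0.004, -0.013,  0.008]), 'grip_force': np.float64(0.0), 'width': np.float64(0.087)}
scene 489.56827835633294 489.56827835633294 317.2860655101411 233.14981098829494 [[0.5471, -0.3322, 0.7684, -0.3051], [-0.8369, -0.1989, 0.5099, -0.6172], [-0.0165, -0.922, -0.3868, 0.5544], [0.0, 0.0, 0.0, 1.0]]
side 537.7774601594343 537.7774601594343 313.28041830525007 244.8624997351174 [[0.8819, -0.3878, 0.268, 0.1602], [-0.4713, -0.7104, 0.5227, -0.8211], [-0.0123, -0.5873, -0.8093, 1.2791], [0.0, 0.0, 0.0, 1.0]]
wrist 364.5574082055119 364.5574082055119 314.5777818526169 238.54159100964432 [[0.3174, 0.9066, 0.2782, 0.1215], [0.9483, -0.3028, -0.0951, 0.6187], [-0.002, 0.294, -0.9558, 0.385], [0.0, 0.0, 0.0, 1.0]]
```

View pics/scene0.png

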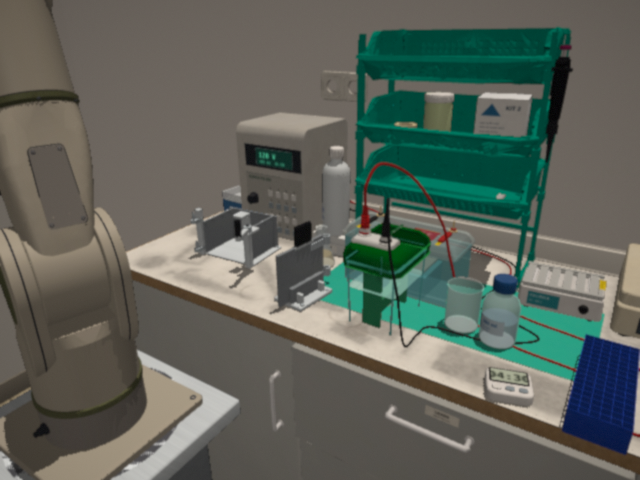

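View pics/side0.png

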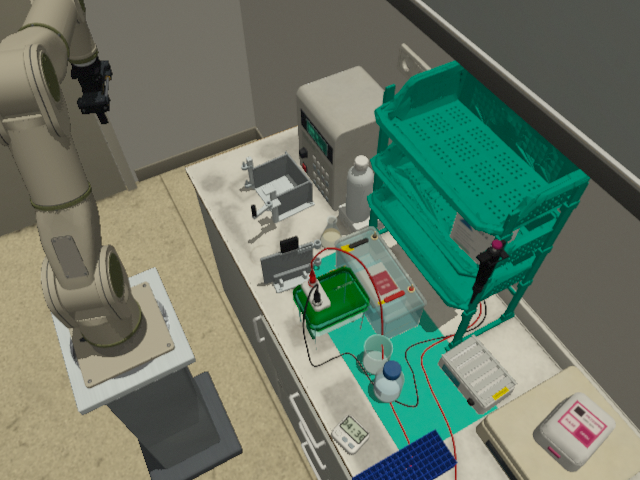

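The side view shows the bay at about (278,190), the gate at (288,262), the flask behind it at (333,232), the beaker at (377,355) and the bottle cap at (391,370). In the scene view the bottle cap is at (505,284). Next I'll enlarge these areas.

Create h.py:
```python
import cv2,numpy as np
from bench import r
from scipy.spatial.transform import Rotation as R
C={"scene":(489.568,317.286,233.150,[[0.5471,-0.3322,0.7684,-0.3051],[-0.8369,-0.1989,0.5099,-0.6172],[-0.0165,-0.922,-0.3868,0.5544]]),
"side":(537.777,313.280,244.862,[[0.8819,-0.3878,0.268,0.1602],[-0.4713,-0.7104,0.5227,-0.8211],[-0.0123,-0.5873,-0.8093,1.2791]])}
def ray(n,u,v):
    f,cx,cy,P=C[n];P=np.array(P);return P[:,3],P[:,:3]@np.array([(u-cx)/f,(v-cy)/f,1])
def onz(n,u,v,z):
    o,d=ray(n,u,v);return o+d*(z-o[2])/d[2]
def tri(a,b):
    (o1,d1),(o2,d2)=ray("scene",*a),ray("side",*b)
    t=np.linalg.lstsq(np.c_[d1,-d2],o2-o1,rcond=None)[0]
    p,q=o1+t[0]*d1,o2+t[1]*d2;return (p+q)/2,np.linalg.norm(p-q)
def proj(n,p):
    f,cx,cy,P=C[n];P=np.array(P);q=P[:,:3].T@(np.array(p)-P[:,3]);return np.array([f*q[0]/q[2]+cx,f*q[1]/q[2]+cy])
def tool(*goals):
    "shift in tool axes from the present commanded (measured) pose to world goals"
    s=r.read_state();A=R.from_quat(s["eef_rot"])
    for g in goals: print(np.round(A.inv().apply(np.array(g)-s["ee_pos"]),4))
def crop(n,src,x0,y0,w,h,k):
    im=cv2.imread(f"pics/{src}.png")[y0:y0+h,x0:x0+w];cv2.imwrite(f"pics/{n}.png",cv2.resize(im,None,fx=k,fy=k,interpolation=cv2.INTER_CUBIC))
```

Run:
```python
from h import *
crop("c1","side0",230,145,120,150,4);crop("c2","scene0",185,200,150,112,5)
print(tri((505,284),(391,370)))
```

```text
(array([ 0.53347254, -0.46745752,  0.11999592]), np.float64(0.0002940931568839293))
```
View pics/c1.png

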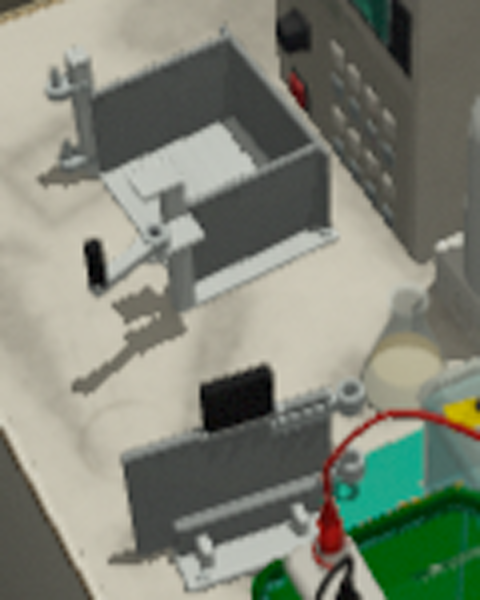

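View pics/c2.png

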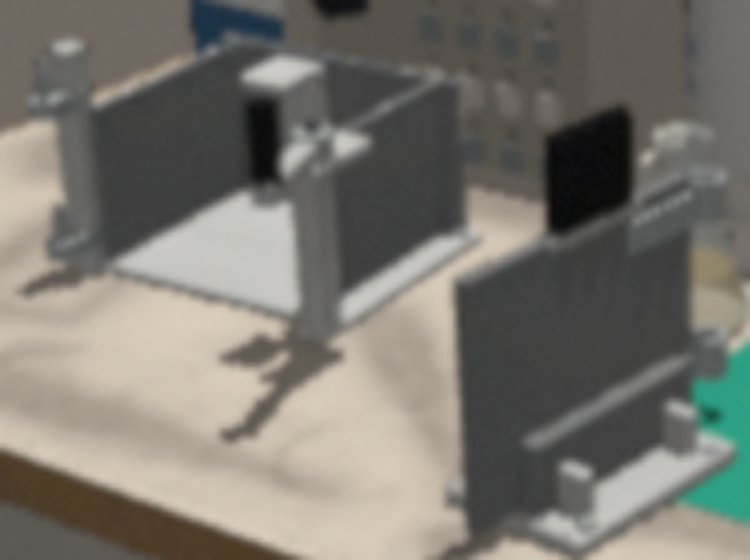

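The crops show these bay features (side crop, then scene crop):
- Hinge post top: (77,57) and (67,46).
- Catch pivot: (155,232) and (312,128).
- Knob top: (93,243) and (263,98).

For the gate, the upper knuckle is at (350,388) and (708,172), with the panel's near top corner at (124,458) and (460,280). I'll fit both poses from these.

Create fit.py:
```python
from h import *
from scipy.optimize import least_squares
S=lambda u,v:("side",230+u/4,145+v/4)
T=lambda u,v:("scene",185+u/5,200+v/5)
bay=[((-60,80,128),S(77,55)),((-60,80,128),T(67,46)),((-94,-105,126),S(155,232)),((-94,-105,126),T(312,128)),
 ((-80,80,120),S(58,86)),((-80,80,120),T(45,95))]
gate=[((0,80,123),S(350,386)),((0,80,123),T(710,170)),((0,80,43),S(350,460)),((0,80,43),T(710,337)),
 ((0,-80,130),S(126,458)),((0,-80,130),T(460,277)),((0,-23,175),S(203,381)),((0,27,175),S(269,367)),((0,-23,175),T(550,133)),((0,27,175),T(628,112))]
def w(q,p):
    c,s=np.cos(q[2]),np.sin(q[2]);x,y,z=np.array(p)/1000;return np.array([q[0]+c*x-s*y,q[1]+s*x+c*y,z])
for nm,L,q0 in [("bay",bay,(.7,.25,0)),("gate",gate,(.6,0,-.5))]:
    f=lambda q:np.concatenate([proj(o[0],w(q,p))-o[1:] for p,o in L])
    k=least_squares(f,q0,loss="soft_l1");print(nm,np.round(k.x,4));print(np.round(f(k.x).reshape(-1,2),1).tolist())
for n,a,b in [("piv",S(155,232),T(312,128)),("knob",S(93,243),T(263,98)),("hinge",S(77,55),T(67,46)),("knU",S(350,386),T(710,170)),("knL",S(350,460),T(710,337)),("corner",S(126,458),T(460,277))]:
    p,e=tri(b[1:],a[1:]);print(n,p.round(4),round(e,4))
```

```bash
python3 fit.py
```

```text
bay [0.5864 0.221  0.0617]
[[-0.7, -0.1], [0.6, -0.5], [-0.3, 0.6], [1.2, 0.4], [-1.6, -3.4], [0.0, -5.0]]
gate [ 0.4773 -0.0617 -1.6915]
[[-0.3, 0.6], [-0.1, 0.4], [-0.1, -0.9], [0.2, -1.3], [-1.7, -0.6], [0.1, 0.1], [-1.3, 1.8], [0.6, -0.5], [0.4, 0.0], [0.5, -2.7]]
piv [0.5006 0.114  0.1252] 0.0025
knob [0.4488 0.0954 0.1616] 0.0015
hinge [0.5238 0.3006 0.1246] 0.0025
knU [ 0.558  -0.0706  0.1236] 0.0004
knL [ 0.5563 -0.0716  0.0397] 0.0012
corner [ 0.4005 -0.0521  0.1281] 0.0046
```

Run:
```python
from h import *
print("cable",tri((392,163),(342,247)))
print("beaker",tri((463,284),(377,345)), onz("side",378,346,.09))
for p in [(295,300),(325,328),(368,290),(340,268)]: print("green lid?",onz("side",*p,.18).round(3))
for p in [(345,262),(372,275),(430,240)]: print("green scene",onz("scene",*p,.18).round(3))
print("bottle base ctr check",onz("side",391,369,.132),onz("scene",505,280,.132))
print("flask",onz("side",331,220,.101),onz("scene",323,227,.101))
print("red plug",tri((365,215),(311,275)))
tool((.45,.2,.33),(.45,-.2,.33),(.533,-.467,.3))
```

```text
cable (array([ 0.53237562, -0.23443505,  0.31506774]), np.float64(0.000811349901247832))
beaker (array([ 0.54808313, -0.38881467,  0.0905697 ]), np.float64(0.00020597853026755084)) [ 0.54898295 -0.39207633  0.09      ]
green lid? [ 0.411 -0.232  0.18 ]
green lid? [ 0.438 -0.33   0.18 ]
green lid? [ 0.576 -0.29   0.18 ]
green lid? [ 0.549 -0.204  0.18 ]
green scene [ 0.355 -0.235  0.18 ]
green scene [ 0.337 -0.297  0.18 ]
green scene [ 0.52  -0.325  0.18 ]
bottle base ctr check [ 0.53091675 -0.46896321  0.132     ] [ 0.52536602 -0.46804408  0.132     ]
flask [ 0.63439958 -0.00813441  0.101     ] [ 0.63568348 -0.0101502   0.101     ]
red plug (array([ 0.46282531, -0.21604246,  0.22824806]), np.float64(2.6912948285775644e-05))
[-0.3636 -0.2928 -0.0857]
[-0.4902 -0.6722 -0.0853]
[-0.6533 -0.8993 -0.0551]
```

Run:
```python
from h import *
print("green L",tri((345,262),(296,300)),"near",tri((388,278),(308,328)),"right",tri((430,243),(368,290)))
print("black cable",tri((387,195),(318,288)),tri((403,345),(310,363)))
```

```text
green L (array([ 0.42064084, -0.20478879,  0.14126556]), np.float64(0.013844391528748286)) near (array([ 0.41297877, -0.29151562,  0.13803628]), np.float64(0.0004415558471900725)) right (array([ 0.58838696, -0.28910009,  0.14683064]), np.float64(0.026673922096964037))
black cable (array([ 0.44464042, -0.27491389,  0.27956569]), np.float64(0.013791041044762805)) (array([ 0.39858258, -0.32940362,  0.01955996]), np.float64(0.008162816489211714))
```

The manual's scale: shifts go in units of 100 mm. Converting my numbers, -0.15 m is -1.5, -0.364 m is -3.64.

Emit:
{"fn": "send_path", "kwargs": {
  "steps": "0,0,-0.5,0.1,0.087 | -0.5,-0.4,-1,0.2,0.087 | -3.64,-2.93,-1.5,1.19,0.087 | -3.64,-2.93,-1.5,1.19,0.087 | -3.64,-2.93,-1.5,1.19,0.087 | -3.64,-2.93,-1.5,1.19,0.087 | -3.64,-2.93,-1.5,1.19,0.087 | -3.64,-2.93,-1.5,1.19,0.087 | -3.64,-2.93,-1.5,1.19,0.087 | -3.64,-2.93,-1.5,1.19,0.087 | -3.64,-2.93,-1.5,1.19,0.087 | -3.64,-2.93,-1.5,1.19,0.087",
  "grip_n": 25
}}

```text
time: 1.35
ee_pos: [0.4528, 0.1949, 0.3955]
eef_rot: [0.689, 0.725, 0.001, 0.001]
ft_force: [-1.2, 0.4, 0.4]
width: 0.0871
grip_force: 0.0
```

```bash
python3 -c "
from h import *
tool((.42,-.2,.42),(.533,-.467,.3))"
```

```text
[-0.3927 -0.0528 -0.0246]
[-0.6651  0.0463  0.0956]
```

To row units: -0.665 m is -6.65, 0.046 m is 0.46.

Emit:
{"fn": "send_path", "kwargs": {
  "steps": "-6.65,0.46,0,0,0.087 | -6.65,0.46,0,0,0.087 | -6.65,0.46,0,0,0.087 | -6.65,0.46,0,0,0.087 | -6.65,0.46,0,0,0.087 | -6.65,0.46,0,0,0.087 | -6.65,0.46,0,0,0.087 | -6.65,0.46,0,0,0.087 | -6.65,0.46,0,0,0.087 | -6.65,0.46,0,0,0.087 | -6.65,0.46,0,0,0.087 | -6.65,0.46,0,0,0.087"
}}

```text
time: 2.55
ee_pos: [0.528, -0.3961, 0.3936]
eef_rot: [0.685, 0.728, 0.0, -0.001]
ft_force: [1.5, 0.6, 1.5]
width: 0.0869
grip_force: 0.0
```

Emit:
{"fn": "send_path", "kwargs": {
  "steps": "-2,0.2,0,0,0.087 | -2,0.2,0,0,0.087 | -1,0.1,0,0,0.087 | -0.65,0.05,0.4,0,0.087"
}}

```text
time: 2.95
ee_pos: [0.5352, -0.4724, 0.3615]
eef_rot: [0.689, 0.725, -0.003, 0.003]
ft_force: [1.2, 0.0, 2.2]
width: 0.0869
grip_force: 0.0
```

Run:
```python
from h import *
c=r.camera("wrist");cv2.imwrite("pics/w1.png",c["img"][:,:,::-1]);print(c["pose"].round(4).tolist())
q=c["pose"][:3,:3].T@(np.array([.532,-.468,.132])-c["pose"][:3,3]);print(c["fx"]*q[0]/q[2]+c["cx"],c["fy"]*q[1]/q[2]+c["cy"])
tool((.532,-.468,.3))
```

```text
[[0.9988, 0.0468, 0.0146, 0.5318], [0.049, -0.952, -0.3023, -0.39], [-0.0002, 0.3026, -0.9531, 0.5019], [0.0, 0.0, 0.0, 1.0]]
311.17356184490126 202.02165658285003
[-0.008  -0.0004  0.0473]
```

View wrist.

View pics/w1.png

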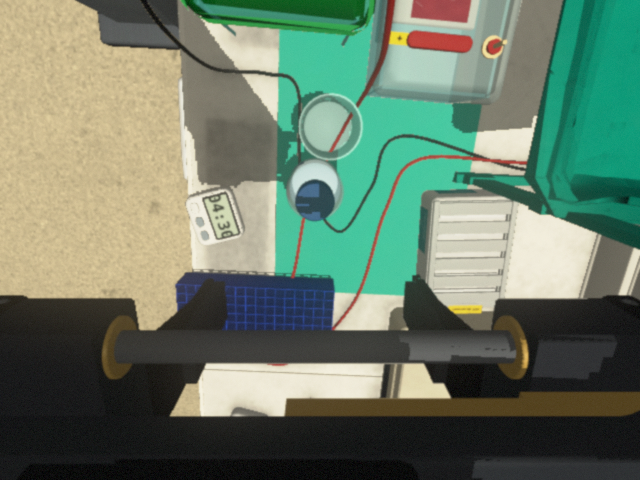

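The wrist view puts the cap centre at (314,200), against a prediction of (311,202). That places the bottle at (0.534,-0.467), with clear space around it for the fingers.

To row units: 0.005 m is 0.05, 0.232 m is 2.32.

Emit:
{"fn": "send_path", "kwargs": {
  "steps": "0.05,0,0.5,0,0.087 | 0.05,0,1,0,0.087 | 0.05,-0.01,1.5,0,0.087 | 0.05,-0.01,1.9,0,0.087 | 0.05,-0.01,2.2,0,0.087 | 0.05,-0.01,2.32,0,0.087 | 0.05,-0.01,2.32,0,0.087 | 0.05,-0.01,2.32,0,0.03 | 0.05,-0.01,2.32,0,0.03 | 0.05,-0.01,2.32,0,0.03 | 0.05,-0.01,2.32,0,0.03 | 0.05,-0.01,2.32,0,0.03",
  "grip_n": 25
}}

```text
time: 4.2
ee_pos: [0.536, -0.46, 0.1288]
eef_rot: [0.686, 0.728, 0.0, 0.0]
ft_force: [0.7, 0.3, 0.5]
width: 0.0549
grip_force: 0.0
```

To row units: -0.006 m is -0.06, -0.001 m is -0.01.

Emit:
{"fn": "send_path", "kwargs": {
  "steps": "-0.06,-0.01,0,0,0.055 | -0.06,-0.01,0,0,0.02 | -0.06,-0.01,0,0,0.02 | -0.06,-0.01,0,0,0.02 | -0.06,-0.01,0,0,0.02 | -0.06,-0.01,0,0,0.02",
  "grip_n": 25
}}

```text
time: 4.8
ee_pos: [0.5351, -0.4659, 0.1282]
eef_rot: [0.686, 0.727, 0.0, 0.0]
ft_force: [-0.5, -0.1, -0.3]
width: 0.0407
grip_force: 25.0
```

Emit:
{"fn": "send_path", "kwargs": {
  "steps": "-0.06,-0.01,-0.3,0,0.02 | -0.06,-0.01,-0.8,0,0.02 | -0.06,-0.01,-1.3,0,0.02"
}}

```text
time: 5.1
ee_pos: [0.5341, -0.4714, 0.2589]
eef_rot: [0.686, 0.727, -0.0, -0.001]
ft_force: [1.4, -0.8, -2.0]
width: 0.0402
grip_force: 25.0
```

To row units: -0.22 m is -2.2, -0.2 m is -2.

Emit:
{"fn": "send_path", "kwargs": {
  "steps": "0,0,-0.5,0,0.02 | 0,-0.1,-1,0,0.02 | 0,-0.2,-1.5,0,0.02 | 0,-0.3,-2,0,0.02 | 0.3,-0.3,-2.2,0,0.02 | 0.8,-0.3,-2.2,0,0.02 | 1.3,-0.3,-2.2,0,0.02 | 1.8,-0.3,-2.2,0,0.02 | 2.3,-0.3,-2.2,0,0.02 | 2.8,-0.3,-2.2,0,0.02 | 3.3,-0.3,-2.2,0,0.02 | 3.8,-0.3,-2.2,0,0.02",
  "grip_n": 25
}}

```text
time: 6.3
ee_pos: [0.4816, -0.0942, 0.4781]
eef_rot: [0.686, 0.728, 0.001, 0.0]
ft_force: [1.0, 0.4, -2.5]
width: 0.0404
grip_force: 25.0
```

Emit:
{"fn": "send_path", "kwargs": {
  "steps": "0.5,0,0,0,0.02 | 1,0,0,0,0.02 | 1.5,0,0,0,0.02 | 2,0,0,0,0.02 | 2.4,0.2,0,0,0.02 | 2.8,0.4,0,0,0.02 | 3,0.6,0,0,0.02 | 3.1,0.8,0,0,0.02 | 3.1,0.8,0,0,0.02 | 3.1,0.8,0,0,0.02"
}}

```text
time: 7.3
ee_pos: [0.5442, 0.2178, 0.4775]
eef_rot: [0.686, 0.727, -0.001, 0.0]
ft_force: [-0.6, -1.3, -2.6]
width: 0.0403
grip_force: 25.0
```

```bash
python3 -c "
from h import *
tool((.586,.221,.3),(.586,.221,.136))"
```

```text
[0.001  0.0421 0.1775]
[0.0012 0.0422 0.3415]
```

To row units: 0.04 m is 0.4, 0.342 m is 3.42.

Emit:
{"fn": "send_path", "kwargs": {
  "steps": "0.01,0.3,0.3,0,0.02 | 0.01,0.4,0.8,0,0.02 | 0.01,0.4,1.3,0,0.02 | 0.01,0.4,1.8,0,0.02 | 0.01,0.4,2.3,0,0.02 | 0.01,0.4,2.8,0,0.02 | 0.01,0.4,3.1,0,0.02 | 0.01,0.4,3.3,0,0.02 | 0.01,0.4,3.37,0,0.02 | 0.01,0.4,3.4,0,0.02 | 0.01,0.4,3.42,0,0.02 | 0.01,0.4,3.42,0,0.02"
}}

```text
time: 8.5
ee_pos: [0.5846, 0.2215, 0.1374]
eef_rot: [0.686, 0.727, 0.001, 0.0]
ft_force: [-0.4, 0.0, -2.5]
width: 0.0405
grip_force: 25.0
```

Emit:
{"fn": "send_path", "kwargs": {
  "steps": "0,0,0.01,0,0.02 | 0,0,0.02,0,0.02 | 0,0,0.03,0,0.02 | 0,0,0.03,0,0.02"
}}

```text
time: 8.9
ee_pos: [0.584, 0.2213, 0.1331]
eef_rot: [0.686, 0.727, 0.0, 0.0]
ft_force: [-0.7, 0.1, -2.2]
width: 0.0404
grip_force: 25.0
```

To row units: 0.001 m is 0.01, 0.0005 m is 0.005.

Emit:
{"fn": "send_path", "kwargs": {
  "steps": "0,0,0.005,0,0.02 | 0,0,0.01,0,0.02 | 0,0,0.01,0,0.02"
}}

```text
time: 9.2
ee_pos: [0.5842, 0.2214, 0.1327]
eef_rot: [0.686, 0.727, 0.0, 0.0]
ft_force: [-2.5, -1.7, 2.5]
width: 0.0403
grip_force: 25.0
```

Emit:
{"fn": "send_path", "kwargs": {
  "steps": "0,0,0.005,0,0.02 | 0,0,0.01,0,0.02 | 0,0,0.01,0,0.02"
}}

```text
time: 9.5
ee_pos: [0.5844, 0.2215, 0.1326]
eef_rot: [0.686, 0.727, 0.001, 0.0]
ft_force: [-5.1, -0.8, 11.8]
width: 0.0403
grip_force: 25.0
```

Emit:
{"fn": "send_path", "kwargs": {
  "steps": "0,0,0,0,0.087 | 0,0,0,0,0.087 | 0,0,0,0,0.087 | 0,0,0,0,0.087 | 0,0,-0.3,0,0.087 | 0,0,-0.8,0,0.087 | 0,0,-1.3,0,0.087 | 0,-0.1,-1.6,0.15,0.087"
}}

```text
time: 10.3
ee_pos: [0.5753, 0.2205, 0.2951]
eef_rot: [0.739, 0.674, 0.002, 0.001]
ft_force: [0.6, 1.6, 0.1]
width: 0.0861
grip_force: 0.0
```

Run:
```python
from h import *
tool((.479,-.062,.29))
for n in ["scene","side"]: cv2.imwrite(f"pics/{n}1.png",r.camera(n)["img"][:,:,::-1])
a=cv2.imread("pics/side1.png")[140:300,220:350];b=cv2.imread("pics/scene1.png")[180:300,180:340]
a=cv2.resize(a,(325,400),interpolation=2);b=cv2.resize(b,(460,345),interpolation=2)
o=np.zeros((400,790,3),np.uint8);o[:,:325]=a;o[:345,328:788]=b;cv2.imwrite("pics/ab1.png",o)
```

```text
[-0.2902 -0.0697  0.0043]
```

View pics/ab1.png

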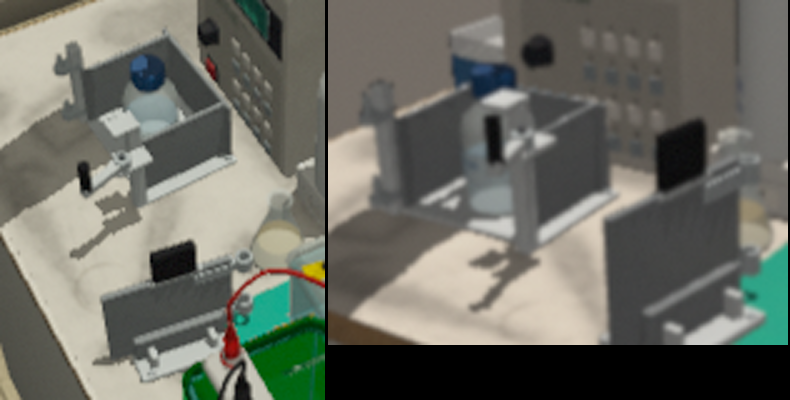

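The bottle is standing upright in the middle of the bay: cap at (148,70) in the left crop, base at (490,200) in the right. Next is the gate.

To row units: -0.29 m is -2.9, -0.28 m is -2.8.

Emit:
{"fn": "send_path", "kwargs": {
  "steps": "-0.5,-0.1,0,0.15,0.06 | -1,-0.2,0,0.3,0.06 | -1.5,-0.35,0,0.45,0.06 | -2,-0.5,0,0.6,0.06 | -2.4,-0.6,0,0.75,0.06 | -2.8,-0.7,0,0.9,0.06 | -2.9,-0.7,0,1.05,0.06 | -2.9,-0.7,0,1.2,0.06 | -2.9,-0.7,0,1.35,0.06 | -2.9,-0.7,0,1.5,0.06 | -2.9,-0.7,0,1.6,0.06 | -2.9,-0.7,0,1.6,0.06"
}}

```text
time: 11.6
ee_pos: [0.4776, -0.0616, 0.2905]
eef_rot: [0.998, -0.061, -0.0, 0.0]
ft_force: [-1.2, -0.6, 0.1]
width: 0.0595
grip_force: 0.0
```

Run:
```python
from h import *
c=r.camera("wrist");cv2.imwrite("pics/w2.png",c["img"][:,:,::-1])
s=r.read_state();print(R.from_quat(s["eef_rot"]).as_matrix().round(3)[:, :2].T)
for p in [(.479,-.062,.175),(.4773+.0795,-.0617-.0096,.123),(.4773-.0794,-.0617+.0096,.13)]:
    q=c["pose"][:3,:3].T@(np.array(p)-c["pose"][:3,3]);print(c["fx"]*q[0]/q[2]+c["cx"],c["fy"]*q[1]/q[2]+c["cy"])
np.save("pics/w2.npy",c["pose"]);tool((.479,-.062,.163))
```

```text
[[ 0.993 -0.117 -0.   ]
 [-0.117 -0.993  0.   ]]
315.2025362542514 240.2246490607884
314.7383301685202 128.8370150510157
315.10774348962826 310.2394459286876
[1.400e-03 1.000e-04 1.277e-01]
```

View pics/w2.png

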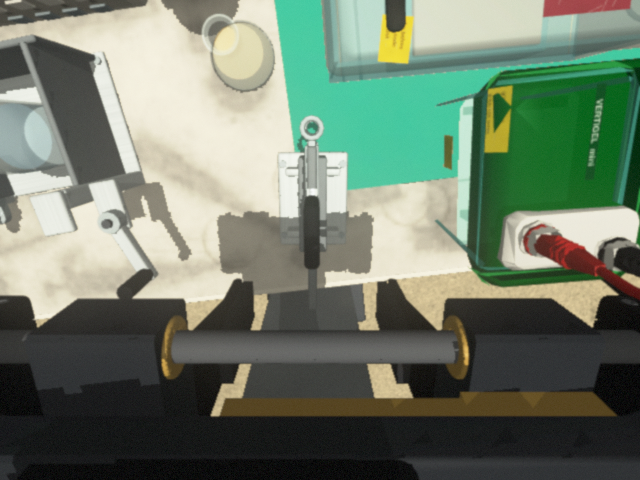

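The wrist view shows the upper knuckle at (312,128), against a prediction of (314.7,128.8), so the gate sits about 2 mm further to world +y. The angle is right, so I'll descend and grip.

To row units: -0.002 m is -0.02, 0.127 m is 1.27.

Emit:
{"fn": "send_path", "kwargs": {
  "steps": "0.01,-0.02,0.4,0,0.06 | 0.01,-0.02,0.8,0,0.06 | 0.01,-0.02,1.1,0,0.06 | 0.01,-0.02,1.25,0,0.06 | 0.01,-0.02,1.27,0,0.06 | 0.01,-0.02,1.27,0,0 | 0.01,-0.02,1.27,0,0 | 0.01,-0.02,1.27,0,0 | 0.01,-0.02,1.27,0,0 | 0.01,-0.02,1.27,0,0 | 0.01,-0.02,1.27,0,0 | 0.01,-0.02,1.27,0,0",
  "grip_n": 50
}}

```text
time: 12.85
ee_pos: [0.4792, -0.0598, 0.1643]
eef_rot: [0.998, -0.06, 0.0, 0.0]
ft_force: [-0.8, -1.2, -0.4]
width: 0.0116
grip_force: 2.3
```

To row units: -0.2 m is -2, -0.15 m is -1.5.

Emit:
{"fn": "send_path", "kwargs": {
  "steps": "0,0,0,0,0 | 0,0,0,0,0 | 0,0,-0.2,0,0 | 0,0,-0.6,0,0 | 0,0,-1,0,0 | 0,0,-1.5,0,0 | 0,0,-2,0,0 | 0,0,-2,0,0",
  "grip_n": 50
}}

```text
time: 13.65
ee_pos: [0.4809, -0.0601, 0.3697]
eef_rot: [0.998, -0.06, 0.004, -0.001]
ft_force: [-0.0, 0.6, -3.5]
width: 0.0118
grip_force: 50.0
```

Run:
```python
from h import *
tool((.354,.2868,.38))
P=np.load("pics/w2.npy")
for p in [(.5864-.0938+.0065,.221-.1048-.0058,.126)]:
    q=P[:3,:3].T@(np.array(p)-P[:3,3]);print(p,364.557*q[0]/q[2]+314.58,364.557*q[1]/q[2]+238.54)
```

```text
[-0.1678 -0.3291 -0.0108]
(0.49910000000000004, 0.1104, 0.126) 114.75304180111257 224.61675153090647
```

To row units: -0.329 m is -3.29, -0.32 m is -3.2.

Emit:
{"fn": "send_path", "kwargs": {
  "steps": "-0.2,-0.3,0,-0.04,0 | -0.4,-0.7,0,-0.08,0 | -0.6,-1.1,0,-0.12,0 | -0.8,-1.5,0,-0.16,0 | -1,-1.9,0,-0.18,0 | -1.2,-2.3,0,-0.18,0 | -1.4,-2.7,0,-0.18,0 | -1.55,-3,0,-0.18,0 | -1.68,-3.2,0,-0.18,0 | -1.68,-3.29,0,-0.18,0 | -1.68,-3.29,0,-0.18,0"
}}

```text
time: 14.75
ee_pos: [0.3517, 0.2875, 0.3629]
eef_rot: [1.0, 0.03, -0.0, 0.001]
ft_force: [-0.4, -0.1, -3.1]
width: 0.0115
grip_force: 50.0
```

Run:
```python
from h import *
s=r.read_state();print(R.from_quat(s["eef_rot"]).as_matrix().round(3)[:, :2].T);tool((.354,.2868,.202))
```

```text
[[ 0.998  0.061 -0.001]
 [ 0.061 -0.998  0.002]]
[0.0023 0.0006 0.1609]
```

Orientation is right (opening 1.57). I'll lower to the insertion height and look with the wrist camera.

Emit:
{"fn": "send_path", "kwargs": {
  "steps": "0,0,0.3,0,0 | 0,0,0.7,0,0 | 0,0,1.1,0,0 | 0,0,1.4,0,0 | 0,0,1.55,0,0 | 0,0,1.6,0,0 | 0,0,1.6,0,0 | 0,0,1.6,0,0"
}}

```text
time: 15.55
ee_pos: [0.3527, 0.287, 0.2051]
eef_rot: [1.0, 0.029, 0.001, -0.0]
ft_force: [0.5, 0.6, -1.6]
width: 0.0113
grip_force: 50.0
```

Run:
```python
from h import *
c=r.camera("wrist");cv2.imwrite("pics/w3.png",c["img"][:,:,::-1]);np.save("pics/w3.npy",c["pose"])
s=r.read_state();A=R.from_quat(s["eef_rot"]).as_matrix()
pr=lambda p:(lambda q:(round(c["fx"]*q[0]/q[2]+c["cx"],1),round(c["fy"]*q[1]/q[2]+c["cy"],1)))(c["pose"][:3,:3].T@(np.array(p)-c["pose"][:3,3]))
k=s["ee_pos"]+A@np.array([.078,0,-.0]);k[2]=s["ee_pos"][2]-.1643+.123
print("knuckle top",k,pr(k));print("pin tip",pr((.5016,.2959,.127)),"post top",pr((.5864-.0599-.0049,.221+.0798-.0037,.128)))
crop("w3c","w3",200,20,240,180,3)
```

```text
knuckle top [0.43049849 0.29177662 0.16396789] (np.float64(314.5), np.float64(134.7))
pin tip (np.float64(314.4), np.float64(-8.8)) post top (np.float64(314.3), np.float64(-55.6))
```

View pics/w3c.png

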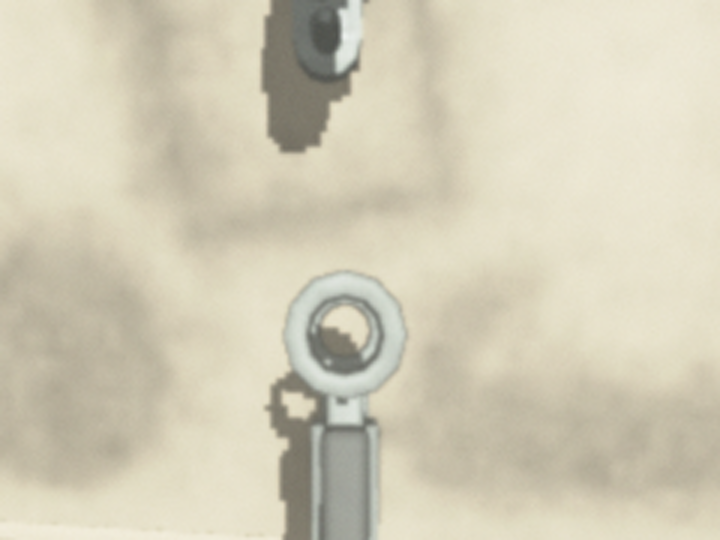

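The crop shows the knuckle at pixel (315.3,131.3) and the lower pin at (308.7,30), so the pin lies about 5 mm to the left (world +y) of my estimate. I'll move in closer and measure again.

To row units: 0.045 m is 0.45, -0.004 m is -0.04.

Emit:
{"fn": "send_path", "kwargs": {
  "steps": "0.15,-0.01,0,0,0 | 0.3,-0.03,0,0,0 | 0.45,-0.04,0.01,0,0 | 0.45,-0.04,0.01,0,0 | 0.45,-0.04,0.01,0,0"
}}

```text
time: 16.1
ee_pos: [0.3966, 0.2937, 0.2036]
eef_rot: [1.0, 0.029, 0.0, -0.0]
ft_force: [0.2, -0.1, -2.8]
width: 0.0119
grip_force: 50.0
```

Run:
```python
from h import *
c=r.camera("wrist");cv2.imwrite("pics/w4.png",c["img"][:,:,::-1]);np.save("pics/w4.npy",c["pose"])
s=r.read_state();A=R.from_quat(s["eef_rot"]).as_matrix();print(A.round(4).tolist())
pr=lambda p:(lambda q:(round(c["fx"]*q[0]/q[2]+c["cx"],1),round(c["fy"]*q[1]/q[2]+c["cy"],1)))(c["pose"][:3,:3].T@(np.array(p)-c["pose"][:3,3]))
k=s["ee_pos"]+A@np.array([.080,0,0]);k[2]=s["ee_pos"][2]-.0413
print("knuckle top",k,pr(k));print("pin tip up",pr((.5016,.2959,.127)),"low tip",pr((.5016,.2959,.047)),"low root",pr((.5016,.2959,.025)))
crop("w4c","w4",220,20,200,150,4)
```

```text
[[0.9982, 0.0595, 0.0004], [0.0595, -0.9982, 0.0002], [0.0004, -0.0002, -1.0]]
knuckle top [0.47613573 0.2985664  0.16220486] (np.float64(314.7), np.float64(131.0))
pin tip up (np.float64(322.1), np.float64(82.6)) low tip (np.float64(320.0), np.float64(94.7)) low root (np.float64(319.6), np.float64(96.9))
```

View pics/w4c.png

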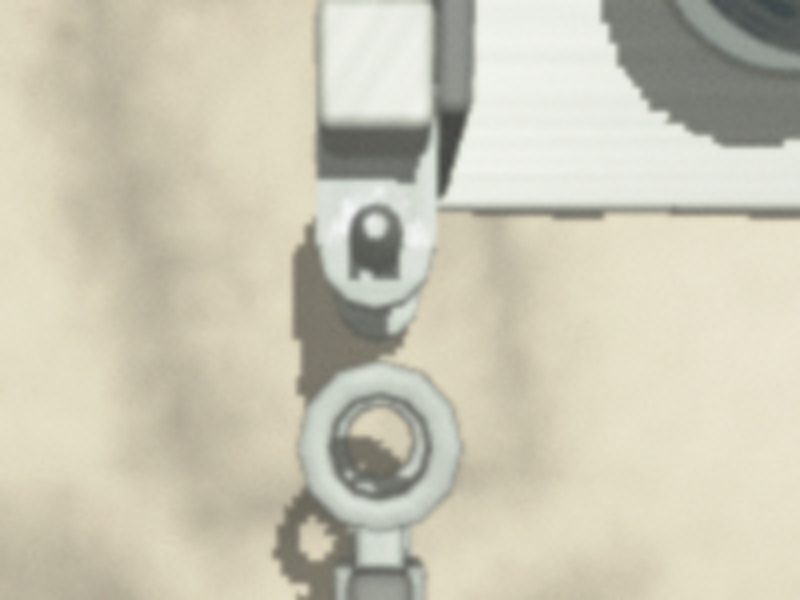

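The view shows the upper pin tip at pixel (314,76) and the knuckle centre at (315.2,131), almost in line.

Run:
```python
from h import *
P=np.load("pics/w4.npy")
def oz(u,v,z):
    d=P[:3,:3]@np.array([(u-314.578)/364.557,(v-238.542)/364.557,1]);return P[:3,3]+d*(z-P[2,3])/d[2]
s=r.read_state();A=R.from_quat(s["eef_rot"]).as_matrix()
p,k=oz(314,76,.127),oz(315.2,131,.1622);print(p,k,A.T@(p-k))
```

```text
[0.5046822  0.30056474 0.127     ] [0.47615753 0.2983177  0.1622    ] [ 0.02859351 -0.00053956  0.03521173]
```

Emit:
{"fn": "send_path", "kwargs": {
  "steps": "0.12,0,0,0,0 | 0.24,-0.005,0,0,0 | 0.286,-0.005,0,0,0 | 0.286,-0.005,0,0,0 | 0.286,-0.005,0.04,0,0 | 0.286,-0.005,0.08,0,0 | 0.286,-0.005,0.12,0,0 | 0.286,-0.005,0.16,0,0 | 0.286,-0.005,0.19,0,0 | 0.286,-0.005,0.19,0,0"
}}

```text
time: 17.15
ee_pos: [0.4249, 0.2957, 0.1836]
eef_rot: [1.0, 0.03, -0.0, 0.0]
ft_force: [0.3, 0.2, -3.1]
width: 0.0115
grip_force: 50.0
```

Run:
```python
from h import *
c=r.camera("wrist");cv2.imwrite("pics/w5.png",c["img"][:,:,::-1]);np.save("pics/w5.npy",c["pose"])
crop("w5c","w5",270,80,90,90,4)
```

```text
(no output)
```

View pics/w5c.png

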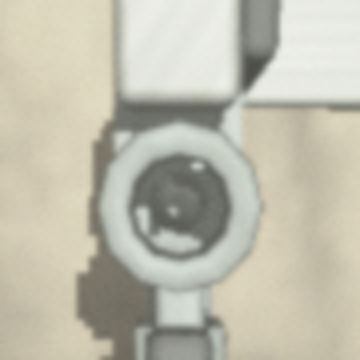

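The pin tip is inside the bore, at about (176,206) in the crop against a bore centre of (181,206). There's no contact force, so I'll lower the rest of the way.

To row units: 0.0155 m is 0.155, 0.014 m is 0.14.

Emit:
{"fn": "send_path", "kwargs": {
  "steps": "0,0,0.03,0,0 | 0,0,0.06,0,0 | 0,0,0.09,0,0 | 0,0,0.12,0,0 | 0,0,0.14,0,0 | 0,0,0.155,0,0 | 0,0,0.155,0,0"
}}

```text
time: 17.9
ee_pos: [0.4251, 0.2959, 0.1684]
eef_rot: [1.0, 0.03, 0.0, 0.0]
ft_force: [0.1, 0.5, -2.8]
width: 0.0118
grip_force: 50.0
```

Emit:
{"fn": "send_path", "kwargs": {
  "steps": "0,0,0.01,0,0 | 0,0,0.02,0,0 | 0,0,0.02,0,0 | 0,0,0.02,0,0"
}}

```text
time: 18.3
ee_pos: [0.4252, 0.2959, 0.1667]
eef_rot: [1.0, 0.03, 0.0, 0.0]
ft_force: [-0.4, -0.1, -2.8]
width: 0.0118
grip_force: 50.0
```

Emit:
{"fn": "send_path", "kwargs": {
  "steps": "0,0,0.01,0,0 | 0,0,0.01,0,0 | 0,0,0.01,0,0"
}}

```text
time: 18.6
ee_pos: [0.4252, 0.2961, 0.166]
eef_rot: [1.0, 0.03, 0.0, -0.0]
ft_force: [-1.7, -0.3, 3.0]
width: 0.0115
grip_force: 50.0
```

The gate is seated: contact came at TCP z 0.166, which matches the expected hung height. Next I'll swing it shut along an arc of radius about 79.7 mm, with a light grip.

Emit:
{"fn": "send_path", "kwargs": {
  "steps": "0,0,0,0,0 | 0,0,0,0,0 | 0.007,0.103,0,-0.13,0 | 0.027,0.205,0,-0.26,0 | 0.06,0.303,0,-0.39,0 | 0.105,0.396,0,-0.52,0 | 0.163,0.482,0,-0.65,0 | 0.163,0.482,0,-0.65,0",
  "grip_n": 10
}}

```text
time: 19.4
ee_pos: [0.445, 0.2475, 0.1656]
eef_rot: [0.938, 0.347, 0.0, 0.0]
ft_force: [-1.0, -1.4, 0.9]
width: 0.012
grip_force: 10.0
```

Run:
```python
from h import *
s=r.read_state();A=R.from_quat(s["eef_rot"]).as_matrix();print(s["ee_pos"]+A@[.0797,0,0],s["torque"])
```

```text
[0.50548167 0.29940842 0.16559903] [-0.22609609  0.46093656  0.00906056]
```

The manual's scale: shifts go in units of 100 mm. Converting my numbers, 0.0634 m is 0.634, 0.0604 m is 0.604.

Emit:
{"fn": "send_path", "kwargs": {
  "steps": "0.007,0.103,0,-0.13,0 | 0.027,0.205,0,-0.26,0 | 0.06,0.303,0,-0.39,0 | 0.105,0.396,0,-0.52,0 | 0.163,0.482,0,-0.65,0 | 0.23,0.56,0,-0.78,0 | 0.277,0.604,0,-0.86,0 | 0.314,0.634,0,-0.92,0 | 0.314,0.634,0,-0.92,0"
}}

```text
time: 20.3
ee_pos: [0.5094, 0.2213, 0.1654]
eef_rot: [0.687, 0.726, -0.0, 0.0]
ft_force: [-0.7, 0.3, -1.2]
width: 0.0118
grip_force: 10.0
```

Run:
```python
from h import *
s=r.read_state();A=R.from_quat(s["eef_rot"]).as_matrix();print(s["ee_pos"]+A@[.0797,0,0],s["torque"],A[:,0])
```

```text
[0.50502021 0.30091879 0.1653226 ] [-0.03398367  0.0688884   0.01307344] [-5.54320379e-02  9.98462353e-01 -4.67900061e-04]
```

To row units: 0.003 m is 0.03, 0.0015 m is 0.015.

Emit:
{"fn": "send_path", "kwargs": {
  "steps": "0,0.015,0,-0.02,0 | 0,0.03,0,-0.035,0 | 0,0.03,0,-0.035,0 | 0,0.03,0,-0.035,0"
}}

```text
time: 20.7
ee_pos: [0.5108, 0.2217, 0.1655]
eef_rot: [0.674, 0.739, -0.001, -0.001]
ft_force: [-7.8, -0.2, 2.7]
width: 0.0128
grip_force: 10.2
```

Run:
```python
from h import *
s=r.read_state();A=R.from_quat(s["eef_rot"]).as_matrix();print(s["ee_pos"]+A@[.0797,0,0],s["torque"],A[:,0])
P=np.load("pics/w2.npy")
def oz(u,v,z):
    d=P[:3,:3]@np.array([(u-314.578)/364.557,(v-238.542)/364.557,1]);return P[:3,3]+d*(z-P[2,3])/d[2]
a,b=oz(110,222,.126),oz(141,276,.162);print(a,b,np.hypot(*(a-b)[:2]),oz(130,290,.162))
```

```text
[0.5034844  0.30103614 0.16545041] [-0.23602588  1.76788183 -0.17120574] [-9.23889336e-02  9.95722992e-01 -9.45786573e-05]
[0.50188056 0.11381373 0.126     ] [0.46227893 0.08020705 0.162     ] 0.051939364839029396 [0.45143781 0.09222414 0.162     ]
```

The gate is against its stop (7.8 N). I'll release it, lift clear and go to the knob, which is at about (0.450,0.094).

To row units: -0.05 m is -0.5, -0.08 m is -0.8.

Emit:
{"fn": "send_path", "kwargs": {
  "steps": "0,-0.01,0,0.02,0.035 | 0,-0.01,0,0.02,0.035 | 0,-0.01,0,0.02,0.035 | 0,-0.01,-0.2,0.02,0.035 | 0,-0.01,-0.5,0.02,0.035 | 0,-0.01,-0.8,0.02,0.035"
}}

```text
time: 21.3
ee_pos: [0.5114, 0.221, 0.2466]
eef_rot: [0.681, 0.732, -0.0, 0.0]
ft_force: [0.7, 0.3, 0.6]
width: 0.0347
grip_force: 0.0
```

Run:
```python
from h import *
s=r.read_state();A=R.from_quat(s["eef_rot"]).as_matrix();print("y yaw",np.arctan2(A[1,1],A[0,1]));tool((.4603,.068,.245),(.4603,.068,.157))
# gate check: black tab top pixels
for n,img in [(n,r.camera(n)["img"]) for n in ("side","scene")]:
    for p in [(.5086,.2,.177),(.5114,.245,.177),(.4985,.1697,.162),(.5,.3,.132)]: print(n,proj(n,p).round(1))
    cv2.imwrite(f"pics/{n}2.png",img[:,:,::-1])
    m=(img.max(2)<45).astype(np.uint8);k,l,st,ce=cv2.connectedComponentsWithStats(m)
    print([(*st[i],*ce[i].round(1)) for i in range(1,k) if st[i][4]>15 and 200<ce[i][0]<345 and 150<ce[i][1]<300])
```

```text
y yaw 0.07313011304851025
[-0.1489 -0.0621  0.0017]
[-0.1488 -0.0622  0.0897]
side [256.5 169.4]
side [250.8 159. ]
side [258.2 181.2]
side [241.4 159.6]
[(np.int32(299), np.int32(148), np.int32(9), np.int32(10), np.int32(48), np.float64(303.2), np.float64(154.0)), (np.int32(250), np.int32(162), np.int32(11), np.int32(21), np.int32(129), np.float64(255.1), np.float64(172.3)), (np.int32(251), np.int32(205), np.int32(5), np.int32(11), np.int32(40), np.float64(253.3), np.float64(210.1)), (np.int32(314), np.int32(290), np.int32(6), np.int32(12), np.int32(56), np.float64(316.5), np.float64(296.4))]
scene [221.5 198.2]
scene [208.9 194.9]
scene [228.4 207.4]
scene [191.9 209.5]
[(np.int32(245), np.int32(144), np.int32(56), np.int32(29), np.int32(590), np.float64(273.0), np.float64(157.8)), (np.int32(248), np.int32(193), np.int32(10), np.int32(10), np.int32(79), np.float64(252.7), np.float64(198.0)), (np.int32(209), np.int32(199), np.int32(17), np.int32(19), np.int32(263), np.float64(216.9), np.float64(207.7)), (np.int32(234), np.int32(221), np.int32(7), np.int32(15), np.int32(85), np.float64(237.0), np.float64(227.7))]
```

To row units: -0.149 m is -1.49, -0.12 m is -1.2.

Emit:
{"fn": "send_path", "kwargs": {
  "steps": "-0.4,-0.15,-0.2,-0.1,0 | -0.8,-0.3,-0.2,-0.2,0 | -1.2,-0.5,-0.2,-0.305,0 | -1.49,-0.62,0,-0.305,0 | -1.49,-0.62,0.3,-0.305,0 | -1.49,-0.62,0.6,-0.305,0 | -1.49,-0.62,0.85,-0.305,0 | -1.49,-0.62,0.9,-0.305,0 | -1.49,-0.62,0.9,-0.305,0",
  "grip_n": 20
}}

```text
time: 22.3
ee_pos: [0.4603, 0.0678, 0.1554]
eef_rot: [0.562, 0.827, -0.001, -0.0]
ft_force: [0.3, -0.2, 0.8]
width: 0.0002
grip_force: 0.0
```

Run:
```python
from h import *
s=r.read_state();A=R.from_quat(s["eef_rot"]).as_matrix();print("y yaw",np.arctan2(A[1,1],A[0,1]),A.round(3).tolist())
pv=np.array([.502,.1145])
for a in [-.32,-.2,0,.2,.4,.6,.8,1.0,1.2,1.4,1.5,1.57,1.6]:
    y=np.pi-a+.058;u=np.array([np.cos(y),np.sin(y)]);t=np.array([u[1],-u[0]])
    g=pv+.055*u-.0165*t;d=np.r_[g-s["ee_pos"][:2],0];print(a,(A.T@d).round(4)[:2],"turn",round(np.arctan2(A[1,1],A[0,1])-(.058-a),3))
```

```text
y yaw 0.37829549782009997 [[-0.369, 0.929, -0.001], [0.929, 0.369, -0.001], [-0.0, -0.001, -1.0]]
-0.32 [0.0115 0.001 ] turn 0.0
-0.2 [ 0.0182 -0.0006] turn 0.12
0 [ 0.0296 -0.0014] turn 0.32
0.2 [0.041  0.0001] turn 0.52
0.4 [0.0518 0.0038] turn 0.72
0.6 [0.0617 0.0096] turn 0.92
0.8 [0.0703 0.0172] turn 1.12
1.0 [0.0771 0.0264] turn 1.32
1.2 [0.082  0.0368] turn 1.52
1.4 [0.0848 0.0479] turn 1.72
1.5 [0.0853 0.0536] turn 1.82
1.57 [0.0853 0.0576] turn 1.89
1.6 [0.0853 0.0593] turn 1.92
```

Turn per row ≤0.15 → ~13 rows. Two calls. First call up to turn 1.12 in 8+ rows.

To row units: 0.0703 m is 0.703, 0.066 m is 0.66.

Emit:
{"fn": "send_path", "kwargs": {
  "steps": "0.115,0.01,0,0,0 | 0.182,-0.006,0,0.12,0 | 0.239,-0.01,0,0.22,0 | 0.296,-0.014,0,0.32,0 | 0.35,-0.007,0,0.42,0 | 0.41,0,0,0.52,0 | 0.46,0.02,0,0.62,0 | 0.518,0.038,0,0.72,0 | 0.568,0.067,0,0.82,0 | 0.617,0.096,0,0.92,0 | 0.66,0.134,0,1.02,0 | 0.703,0.172,0,1.12,0"
}}

```text
time: 23.5
ee_pos: [0.4508, 0.141, 0.157]
eef_rot: [0.916, 0.401, 0.001, -0.0]
ft_force: [-0.6, -1.4, 0.2]
width: 0.0002
grip_force: 0.5
```

Run:
```python
from h import *
s=r.read_state();A=R.from_quat(s["eef_rot"]).as_matrix();print("y yaw",np.arctan2(A[1,1],A[0,1]))
pv=np.array([.502,.1145])
for a in [.8,.9,1.0,1.1,1.2,1.3,1.4,1.5,1.57,1.62]:
    y=np.pi-a+.058;u=np.array([np.cos(y),np.sin(y)]);t=np.array([u[1],-u[0]])
    g=pv+.055*u-.0165*t;d=np.r_[g-s["ee_pos"][:2],0];print(a,(A.T@d).round(4)[:2],"turn",round(np.arctan2(A[1,1],A[0,1])-(.058-a),3))
img=r.camera("side")["img"];m=(img.max(2)<45).astype(np.uint8);k,l,st,ce=cv2.connectedComponentsWithStats(m)
print([(*st[i].tolist(),*ce[i].round(1).tolist()) for i in range(1,k) if st[i][4]>15 and 200<ce[i][0]<345 and 150<ce[i][1]<300])
```

```text
y yaw -0.7450466212166915
0.8 [-0.0015  0.0006] turn -0.003
0.9 [ 0.0041 -0.0007] turn 0.097
1.0 [ 0.0098 -0.0016] turn 0.197
1.1 [ 0.0155 -0.0018] turn 0.297
1.2 [ 0.0213 -0.0015] turn 0.397
1.3 [ 0.0269 -0.0006] turn 0.497
1.4 [0.0325 0.0008] turn 0.597
1.5 [0.0379 0.0028] turn 0.697
1.57 [0.0415 0.0045] turn 0.767
1.62 [0.044  0.0059] turn 0.817
[(299, 148, 9, 10, 48, 303.2, 154.0), (206, 154, 63, 34, 1008, 233.1, 171.4), (265, 173, 17, 27, 87, 272.6, 189.4), (256, 177, 5, 6, 19, 258.2, 179.5), (228, 183, 25, 21, 217, 241.9, 191.8), (314, 290, 6, 12, 55, 316.4, 296.3)]
```

To row units: 0.0415 m is 0.415, 0.0379 m is 0.379.

Emit:
{"fn": "send_path", "kwargs": {
  "steps": "0.041,-0.007,0,0.1,0 | 0.098,-0.016,0,0.2,0 | 0.155,-0.018,0,0.3,0 | 0.213,-0.015,0,0.4,0 | 0.269,-0.006,0,0.5,0 | 0.325,0.008,0,0.6,0 | 0.379,0.028,0,0.7,0 | 0.415,0.045,0,0.77,0 | 0.415,0.045,0,0.77,0"
}}

```text
time: 24.45
ee_pos: [0.4811, 0.1683, 0.1565]
eef_rot: [1.0, 0.03, -0.001, -0.0]
ft_force: [-4.9, -1.7, 2.5]
width: 0.0006
grip_force: 2.8
```

To row units: 0.002 m is 0.02, 0.001 m is 0.01.

Emit:
{"fn": "send_path", "kwargs": {
  "steps": "0.01,0,0,0,0 | 0.02,0,0,0,0 | 0.02,0,0,0,0"
}}

```text
time: 24.75
ee_pos: [0.4815, 0.1684, 0.1564]
eef_rot: [1.0, 0.031, -0.002, -0.0]
ft_force: [-14.1, -1.4, 7.6]
width: 0.0003
grip_force: 7.0
```

The catch is firmly at its stop (14 N). I'll back off, rise and check numerically.

Emit:
{"fn": "send_path", "kwargs": {
  "steps": "-0.2,0,0,0,0 | -0.5,0,0,0,0 | -0.6,0,-0.5,0,0 | -0.6,0,-1,0,0 | -0.6,0.2,-1.5,0,0 | -0.6,0.7,-2,0,0 | -0.6,1.2,-2,0,0 | -0.6,1.7,-2,0,0 | -0.6,2.2,-2,0,0 | -0.6,2.2,-2,0,0"
}}

```text
time: 25.75
ee_pos: [0.4368, -0.0604, 0.3575]
eef_rot: [1.0, 0.028, 0.002, -0.0]
ft_force: [-0.9, 0.7, 0.7]
width: 0.0002
grip_force: 0.0
```

Run:
```python
from h import *
for n in ("side","scene"):
    img=r.camera(n)["img"];cv2.imwrite(f"pics/{n}3.png",img[:,:,::-1])
    m=(img.max(2)<45).astype(np.uint8);k,l,st,ce=cv2.connectedComponentsWithStats(m)
    print(n,proj(n,(.4985,.1697,.162)).round(1),proj(n,(.4985,.1697,.126)).round(1))
    print([(*st[i].tolist(),*ce[i].round(1).tolist()) for i in range(1,k) if st[i][4]>15 and 200<ce[i][0]<345 and 150<ce[i][1]<300])
    d=np.abs(img.astype(int)-cv2.imread(f"pics/{n}0.png")[:,:,::-1]).max(2)
    for nm,b in dict(side=[("beaker",(362,335,392,372)),("flask",(320,215,345,245))],scene=[("beaker",(445,278,480,330)),("flask",(316,225,336,260))])[n]:
        print(nm,d[b[1]:b[3],b[0]:b[2]].mean())
    h=cv2.cvtColor(img,cv2.COLOR_RGB2HSV);b=cv2.inRange(h,(100,120,40),(125,255,255));k,l,st,ce=cv2.connectedComponentsWithStats(b)
    print("blue",[(st[i].tolist()) for i in range(1,k) if st[i][4]>20 and 200<ce[i][0]<345 and 120<ce[i][1]<250],"cap exp",proj(n,(.586,.222,.13)))
```

```text
side [258.2 181.2] [259.4 189.8]
[(231, 143, 56, 56, 1344, 259.1, 170.7), (299, 148, 9, 10, 48, 303.2, 154.0), (262, 193, 40, 24, 358, 283.1, 204.9), (314, 290, 6, 12, 55, 316.4, 296.3)]
beaker 10.81891891891892
flask 4.045333333333334
blue [[278, 162, 8, 12, 69]] cap exp [278.77758492 166.6044385 ]
scene [228.4 207.4] [229.7 221.4]
[(248, 193, 10, 10, 80, 252.7, 197.9), (209, 199, 23, 25, 336, 219.4, 209.2)]
beaker 6.874725274725274
flask 21.36285714285714
blue [[225, 201, 20, 12, 152]] cap exp [237.60652782 205.67920149]
```

```bash
python3 -c "
from bench import r
print(r.close_job())"
```

```text
the job is handed in; nothing more can be done
None
```

I handed the job in at about 26 s of the 72 s; the hand-in call gave no verdict. By force readings and camera checks, the bottle stands upright in the bay, the gate is on both pins and shut against its stop, and the catch arm is at its stop across the front. The beaker and flask were not touched.

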